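Draw the magnetic swarf rod out of the coolant tank

ROBOT

A 6-joint arm with a two-finger parallel gripper is mounted at the origin on the work surface. World frame = base frame: x ahead of the robot, y to its left, z up, the work surface at z = 0. Lengths are in mm, angles in rad, forces in N, time in s.
With the tool pointing down it reaches from about 350 to 775 mm from the base axis. Payload 7.3 kg.
Tool frame: the origin (TCP) lies at the centre of the arm's flange, where the gripper is bolted on; the fingertips stand 178 mm ahead of it and the grasp point (between the pads) lies 159 mm ahead of it; z points along the fingers, y is the direction in which the jaws open and shut (so a half turn about z gives the same grasp; the last joint's range is limited). The gripper opens to 92 mm and grips with 3 to 60 N. Pads are 19 mm wide; open, the fingers measure 130 mm over their backs; the gripper's body (75 mm by 190 mm) begins 47 mm behind the grasp point.
Start: joints at [0.959, 0.342, 1.524, -0, 1.275, -0.146], TCP at [235.777, 469.081, 404.741] pointing down, gripper open.
Joint ranges: [-2.53, 2.53], [-0.77, 2.02], [0.04, 2.7], [-1, 4.14], [0.28, 2.66], [-3.11, 3.11]. Speed limits (rad/s): [2.57, 2.57, 3.14, 3.14, 3.14, 3.14].

INTERFACE

Orientations are given as [roll, pitch, yaw] about the fixed x, y, z axes, in that order (R = Rz(yaw) Ry(pitch) Rx(roll)).
In Python, from plant import get_obs, capture, close_job gives the robot as it stands. The module is installed in compiled form; this text tells all that it offers.
- The arm moves only by the shell command python3 -m pendant 'ROWS'. ROWS is JSON, a list of rows, each a list of 3 entries, a list of its own where there are three numbers: the shift along the tool's x, y, z in m, then the turn, a rotation vector about the tool's x, y, z in rad, then the finger opening in m, from 0 to 0.0918. In form: [[[tx, ty, tz], [wx, wy, wz], fingers], ...]. A call has 1 to 10 rows; each row is the pose to reach, as a shift and turn from the pose commanded when the call began, along the tool's axes at that moment; what a row does not reach only later rows make up. A row lasts 1/12 s, in which the tool goes at most 41.7 mm and 7.16 degrees, less where a joint would pass 70% of its speed; a pose out of reach is approached as far as the arm can. A call with a gripper value outside its range is refused whole. The fingers move at their own pace and stop on an object; the grip force is fixed at half the most. Time passes only in rows, so rows that repeat a pose let the fingers close. It gives the time, the measured TCP pose, the force and the opening at its end, in the units of the state.
- get_obs(): the state, without advancing time (a new reading comes with each control period).
- capture(name): name is "scene" or "top"; returns a dict with "color" (420x560x3 uint8, red, green, blue), "mtx" (3x3 intrinsics, pixels), "rvec" (rotation vector, rad) and "tvec" (3), from world to camera coordinates, as OpenCV has them. Camera axes: x right, y down, z forward; pixel columns grow to the right and rows downward; lengths in mm; the calibration is good to about 2 mm. A picture is of the moment at which its call begins. There is no depth.
- close_job(): hands the job in, once; it reports no verdict.
The state is a dict: "time": time; "joint_positions": joint angles; "dq": joint speeds; "tau": joint torques, N m; "tool_pos": TCP position; "tcp_rot": TCP orientation; "contact_force": force on the tool from outside, world axes, zero at the start; "moment": the same for the moment, N m; "grip_width": finger opening in mm.
Only numpy, scipy, OpenCV 4.12 (cv2) and the standard library are available. Lean on these libraries where they do the work, as an engineer would, in place of code of your own. Each camera call takes 0.05 s, during which the arm holds its last target. There are 200 camera calls.

TASK

The lathe's coolant tank stands drained on the bench with its clean-out cover off, and the magnetic swarf rod, which is longer than the clean-out opening, lies inside on the tank floor. Take hold of it through the opening, bring one end up and draw it out aslant, then hold it still above the opening for wiping, the whole rod at least 5 cm above the tank's deck and touching nothing but the gripper. Finish while still holding it there, and leave the screw dish and the spanner lying where they are on the deck.

Things in the scene. Friction and masses are not known exactly. Their poses are not given: they have to be found in the camera images.
- tank: Fixed low coolant tank of cream-white sheet steel, 84 mm high. Origin: on the bench under the centre of its clean-out opening; x along its depth, y along its length, z up. Outside x = -115 to +115, y = -225 to +275 mm, walls 4 mm. Inner floor 18 mm above the bench, inside empty but for the rod. Flat deck 4 mm thick, top 84 mm above the bench, pierced by the 160 (x) x 180 (y) mm opening.
- opening (a point): Centre of the tank's rectangular clean-out opening (160 mm along its x, 180 mm along its y), at the height of the deck's top (84 mm above the bench). Axes as the tank's.
- pump (a point): Centre of the top of the round pump motor (96 mm across its foot, 85 mm above) that stands on the deck at the tank's +y end, 83 mm high above the deck, with a terminal box on its -x side that reaches 67 mm from the motor's axis. Axes as the tank's.
- rod_mid (a point): Centre of the magnetic swarf rod, the thing to take out: straight steel tube 25 mm in diameter, 260 mm long with its feet: square, black, 36 x 36 mm, 18 mm long, one at each end. About 0.4 kg (0.3 to 0.5), balanced at its centre. y axis along the rod, z up as it lies. It starts level on its feet on the tank floor, roughly along the tank's length, middle under the opening, both ends under the deck.
- rod_a (a point): Centre of the end face of the rod's +y end, 130 mm from rod_mid.
- rod_b (a point): Centre of the end face of the rod's -y end, 130 mm from rod_mid.
- dish: To be left alone: round steel magnetic dish with four screws, 82 mm across, 18 mm high (screws to 29 mm), on the tank's deck beyond the opening's -y edge. Origin at its underside.
- spanner: To be left alone: small steel combination spanner, about 120 mm long, 8 mm high, lying along its x on the deck between the opening's +y edge and the pump. Origin at its underside.

How it is judged:
By the outcome, as a careful person would: the job done as asked, in the order asked, and still so for the second after the job is handed in, while the arm keeps its last pose, push and grip.
It also fails if it takes over 48 s, if anything falls off the work surface, if the arm or the gripper's body presses on something with over 40 N, if the wrist force passes 120 N, or if a joint passes its speed limit or range.

## Working session

There is one attempt and no reset: what is moved stays moved. The work goes in short steps, Python scripts to look and compute and a shell command to move; the robot and the scene stay as the last step left them, time stands still between calls to the robot, and variables do not carry over. Pictures are saved under pics/ and viewed, about 8 in all and at most 12, crops included, and the job is handed in when it is done.

```bash
mkdir -p pics
cat > h.py <<'E'
import numpy as np, cv2
from plant import get_obs, capture
from scipy.spatial.transform import Rotation as R
def cam(c):
    M=cv2.Rodrigues(np.float64(c["rvec"]))[0]; t=np.float64(c["tvec"]).ravel(); K=np.float64(c["mtx"]); return K,M,t
def plane(c,px,z):
    K,M,t=cam(c); px=np.atleast_2d(px).astype(float)
    d=(np.linalg.inv(K)@np.c_[px,np.ones(len(px))].T).T@M; o=-M.T@t
    return o+d*((z-o[2])/d[:,2])[:,None]
def proj(c,P):
    return cv2.projectPoints(np.float64(P).reshape(-1,1,3),np.float64(c["rvec"]),np.float64(c["tvec"]),np.float64(c["mtx"]),None)[0].reshape(-1,2)
def snap(name,out,scale=1):
    c=capture(name); im=c["color"][:,:,::-1].copy(); cv2.imwrite("pics/"+out,cv2.resize(im,None,fx=scale,fy=scale)); np.save("pics/"+out[:-4]+".npy",c,allow_pickle=True); return c
def load(n): return np.load("pics/"+n+".npy",allow_pickle=True).item()
E
python3 - <<'E'
from h import *
for n in("scene","top"):
    c=snap(n,n+"0.png",1.4); K,M,t=cam(c); print(n,K[0],(-M.T@t).round(),M[2].round(2))
print(get_obs())
E
```

```text
scene [382.89221591   0.         280.56691488] [ 987. -471.  544.] [-0.55  0.66 -0.52]
top [471.74876927   0.         275.85739845] [491.  56. 875.] [ 0.07 -0.02 -1.  ]
{'time': 0.1, 'joint_positions': array([ 9.58972504e-01,  3.42642872e-01,  1.52494007e+00,  1.27048708e-05,
        1.27542765e+00, -1.45989552e-01]), 'dq': array([-0.0005757 , -0.00193757, -0.00223371, -0.00025521, -0.00107612,
        0.00054449]), 'tau': array([ 1.49143874e-03, -4.32007456e+01, -2.44693869e+01,  7.19595887e-02,
        5.27115364e-02, -6.69877636e-05]), 'tool_pos': array([235.71103729, 468.96465042, 404.11309143]), 'tcp_rot': array([-3.14019157e+00, -2.18289892e-04,  2.67575452e+00]), 'contact_force': array([-0.11047725, -0.11702575, -0.37004014]), 'moment': array([-0.00380746,  0.00695303, -0.03211036]), 'grip_width': 92.17525718754717}
```

View pics/top0.png

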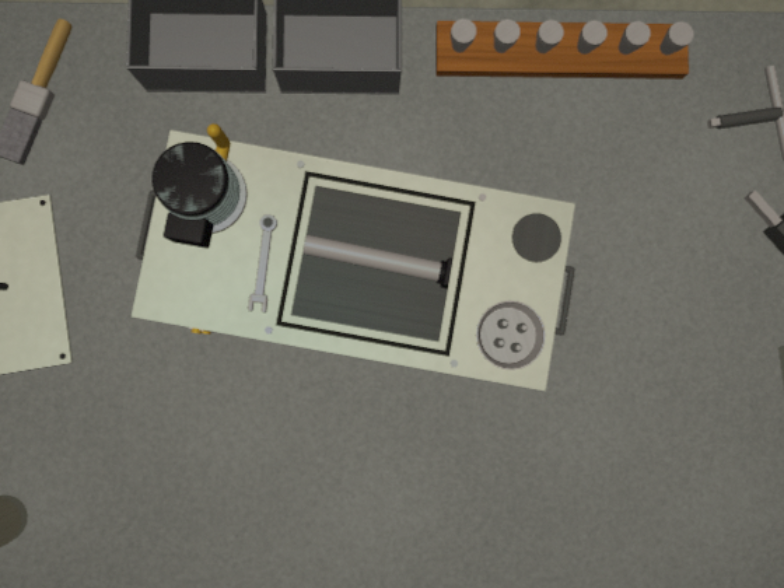

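View pics/scene0.png

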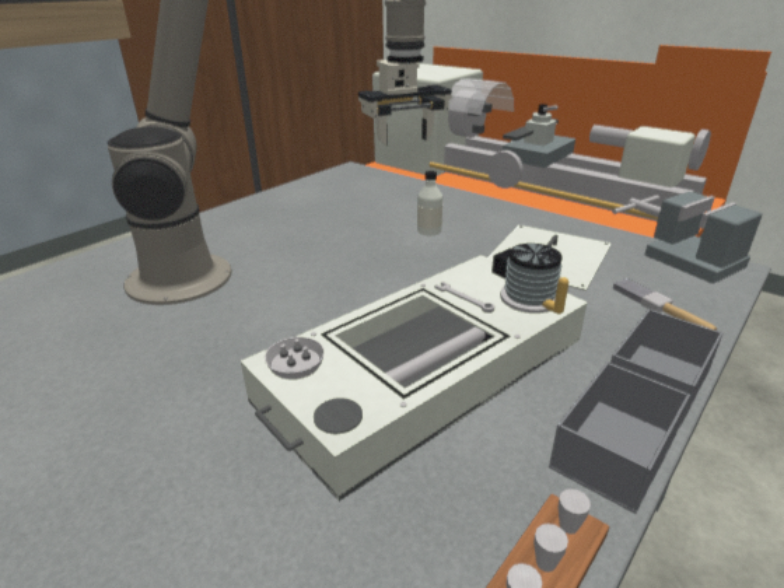

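The top view shows the tank with its outer deck corners near (169,130), (575,204), (546,390), (132,317) in the 1.4x picture. The pump is at the left, the rod runs (308,243)–(446,272), and its -y foot shows at about (446,272). The dish is at (510,335) and the spanner runs (268,222)–(258,303).

Run:
```python
from h import *
c=load("top0"); im=c["color"]; hsv=cv2.cvtColor(im,cv2.COLOR_RGB2HSV)
px=np.array([[169,130],[575,204],[546,390],[132,317]])/1.4
P=plane(c,px,84)[:,:2]; loc=np.array([[115,275],[115,-225],[-115,-225],[-115,275]],float)
# rigid fit
a=loc-loc.mean(0);b=P-P.mean(0);th=np.arctan2((a[:,0]*b[:,1]-a[:,1]*b[:,0]).sum(),(a*b).sum())
Q=np.array([[np.cos(th),-np.sin(th)],[np.sin(th),np.cos(th)]]);o=P.mean(0)-Q@loc.mean(0)
print("tank",o.round(1),th,((P-o)@Q-loc).round(1).tolist())
L=lambda p,z:((plane(c,np.array(p)/1.4,z)[:,:2]-o)@Q).round(1)
print("frame",L([[306,174],[474,204],[448,353],[279,324]],84).tolist())
# rod: bright pixels against dark floor within opening, per column
g=cv2.cvtColor(im,cv2.COLOR_RGB2GRAY)
up=[];lo=[]
for u in range(228,312,4):
    col=g[160:205,u].astype(int); 
    d=np.where(col>95)[0]
    if len(d): up.append((u,160+d[0]-.5)); lo.append((u,160+d[-1]+.5))
up=np.array(up);lo=np.array(lo); print((lo-up)[:,1])
m=(up+lo)/2; W=plane(c,m,36); l=(W[:,:2]-o)@Q; f=np.polyfit(l[:,1],l[:,0],1); print("rod x=f(y) tank",f,"resid",np.std(l[:,0]-np.polyval(f,l[:,1])))
print("foot in/out",L([[440,270],[452,273]],36).tolist(), "foot top edge z54",L([[441,258],[441,287]],54).tolist())
print("dish",L([[510,335]],90),"sp",L([[268,222],[258,303]],88).tolist(),"pump",L([[190,178]],167))
print(np.r_[o,th].tolist())
cv2.imwrite("pics/crop.png",cv2.resize(im[110:265,185:350,::-1],None,fx=4,fy=4,interpolation=cv2.INTER_CUBIC)[:600])
```

```text
tank [587.6  50. ] -0.17241067413170721 [[0.4, 1.7], [-0.9, -0.6], [0.4, -0.7], [0.1, -0.3]]
frame [[91.8, 103.5], [92.0, -103.9], [-91.6, -102.8], [-92.7, 101.9]]
[13. 13. 13. 13. 13. 13. 13. 13. 13. 13. 13. 13. 13. 13. 13. 13. 13. 13.
 13. 14. 13.]
rod x=f(y) tank [ 0.02462225 11.99756656] resid 0.48463533461814423
foot in/out [[11.2, -80.6], [10.1, -96.4]] foot top edge z54 [[24.1, -77.8], [-11.9, -84.0]]
dish [[ -57.7 -171.5]] sp [[25.2, 137.0], [-72.5, 130.4]] pump [[ 45.3 213.9]]
[587.5770513574058, 49.98084022108178, -0.17241067413170721]
```

View pics/crop.png

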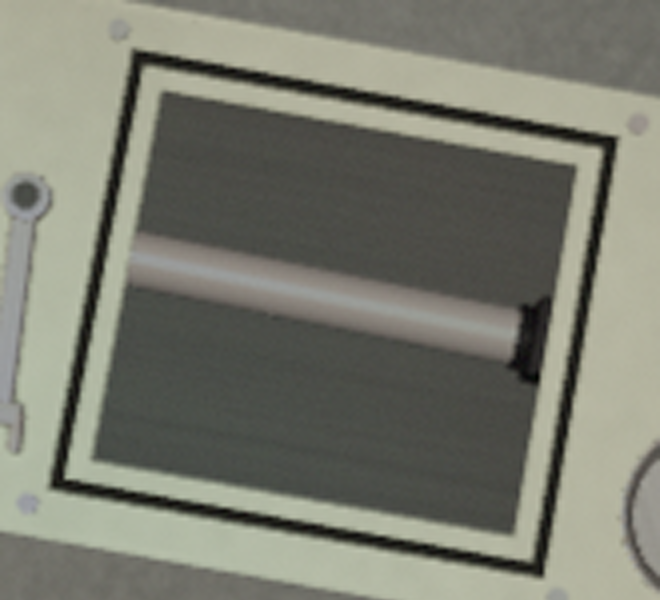

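Tank origin is about (587.6, 50.0), yaw -0.172, with deck corners fitting within 2 mm. The 207 x 184 mm frame is symmetric about the opening. The rod axis is at tank x≈12.8 with slope 0.025. The foot's inner face at y≈-80 puts the middle at y≈+32, so the -y foot reaches -98.

Plan:
1. Grip at mid-rod with the jaws along x.
2. Lift a little and shift +y by 20 mm.
3. Tilt the -y end up, slide out aslant towards -y, then level.

```bash
cat >> h.py <<'E'
O=np.array([587.6,50.0]); TH=-0.1724; RY=-0.197
def T(x,y,z): 
    c,s=np.cos(TH),np.sin(TH); return np.array([O[0]+c*x-s*y,O[1]+s*x+c*y,z])
def goal(x,y,z,a=0):  # grasp point in tank axes (z above bench), tilt a deg (-y end up)
    Rm=R.from_euler('xyz',[np.pi,0,np.pi/2+RY])*R.from_rotvec([0,-np.radians(a),0])
    return T(x,y,z)-159*Rm.as_matrix()[:,2],Rm
def now(s=None):
    s=s or get_obs(); return np.array(s["tool_pos"]),R.from_euler('xyz',s["tcp_rot"])
def row(frm,to):
    p,r=frm; q,u=to; return (r.inv().apply(q-p)/1000).round(4).tolist(),(r.inv()*u).as_rotvec().round(4).tolist()
def grasp(s=None):
    p,r=now(s); g=p+159*r.as_matrix()[:,2]; d=g[:2]-O; c,n=np.cos(TH),np.sin(TH)
    return np.round([c*d[0]+n*d[1],-n*d[0]+c*d[1],g[2]],1), (r.as_matrix()).round(3).tolist()
E
python3 - <<'E'
from h import *
print(grasp()[0]); print(row(now(),goal(12.8,32,245)))
E
```

```text
[-418.6  352.2  245.1]
([-0.5056, -0.1819, 0.0003], [-0.0013, 0.0007, 1.302])
```

```bash
python3 -m pendant '[[[-0.5056,-0.1819,0],[0,0,1.302],0.0918],[[-0.5056,-0.1819,0],[0,0,1.302],0.0918],[[-0.5056,-0.1819,0],[0,0,1.302],0.0918],[[-0.5056,-0.1819,0],[0,0,1.302],0.0918],[[-0.5056,-0.1819,0],[0,0,1.302],0.0918],[[-0.5056,-0.1819,0],[0,0,1.302],0.0918],[[-0.5056,-0.1819,0],[0,0,1.302],0.0918],[[-0.5056,-0.1819,0],[0,0,1.302],0.0918],[[-0.5056,-0.1819,0],[0,0,1.302],0.0918],[[-0.5056,-0.1819,0],[0,0,1.302],0.0918]]'
python3 - <<'E'
from h import *
print(grasp()); print(row(now(),goal(12.8,32,245)))
E
```

```text
time: 0.93
tool_pos: [523.8, 165.1, 404.4]
tcp_rot: [-3.141, -0.0, 1.419]
contact_force: [1.1, 0.8, 1.0]
grip_width: 92.0
(array([-82.7, 102.4, 245.4]), [[0.151, 0.989, -0.001], [0.989, -0.151, 0.0], [0.0, -0.001, -1.0]])
([-0.0724, 0.0939, 0.0004], [-0.0006, 0.0, 0.0456])
```

```bash
python3 -m pendant '[[[0,0,0],[0,0,0],0.0918],[[0,0,0],[0,0,0],0.0918],[[0,0,0],[0,0,0],0.0918]]'
python3 - <<'E'
from h import *
print(grasp()[0]); print(row(now(),goal(12.8,32,150)))
E
```

```text
time: 1.18
tool_pos: [522.5, 167.0, 404.1]
tcp_rot: [-3.14, 0.0, 1.426]
contact_force: [-0.3, -1.7, 0.8]
grip_width: 91.7
[-84.5 104.1 245.1]
([-0.0747, 0.0951, 0.095], [-0.0016, 0.0, 0.0524])
```

```bash
python3 -m pendant '[[[-0.037,0.048,0.01],[0,0,0.052],0.0918],[[-0.0747,0.095,0.03],[0,0,0.052],0.0918],[[-0.0747,0.095,0.06],[0,0,0.052],0.0918],[[-0.0747,0.095,0.095],[0,0,0.052],0.0918],[[-0.0747,0.095,0.095],[0,0,0.052],0.0918],[[-0.0747,0.095,0.095],[0,0,0.052],0.0918],[[-0.0747,0.095,0.095],[0,0,0.052],0.0918]]'
python3 - <<'E'
from h import *
print(grasp()[0]); print(row(now(),goal(12.8,32,44))); print(get_obs()["joint_positions"].round(2))
snap("scene","scene1.png",1.4)
E
```

```text
time: 1.77
tool_pos: [605.5, 81.0, 310.9]
tcp_rot: [3.141, -0.001, 1.376]
contact_force: [-0.2, -0.6, 1.0]
grip_width: 91.9
[ 12.3  33.7 151.9]
([-0.0016, 0.0005, 0.1079], [0.0001, -0.0006, 0.0022])
[0.01 0.58 1.41 0.   1.16 0.2 ]
```

View pics/scene1.png

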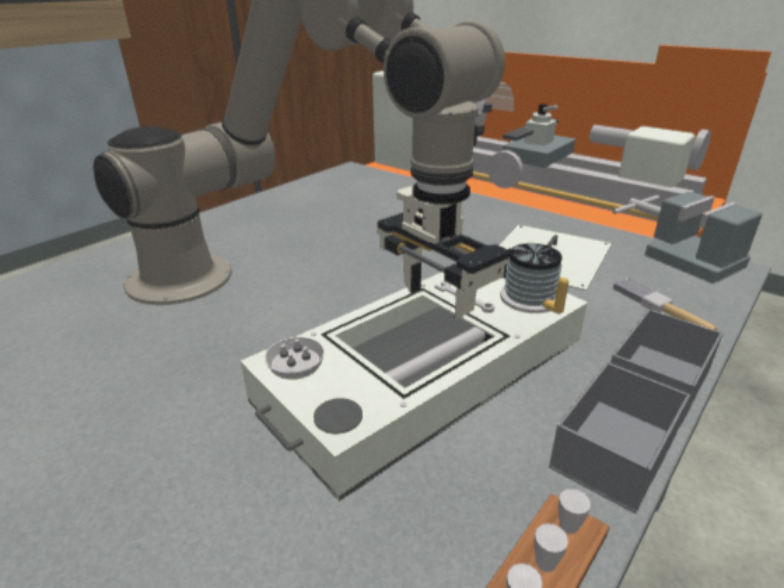

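The scene view shows the gripper squarely above the opening's +y half with the jaws along x, and the rod visible below it. With the fingers fully open they would pass the opening's +x edge by only about 2 mm, so I narrow them to 60 mm before going in.

```bash
python3 -m pendant '[[[0,0,0.01],[0,0,0],0.06],[[-0.0016,0.0005,0.02],[0,0,0],0.06],[[-0.0016,0.0005,0.03],[0,0,0],0.06],[[-0.0016,0.0005,0.045],[0,0,0],0.06],[[-0.0016,0.0005,0.065],[0,0,0],0.06],[[-0.0016,0.0005,0.085],[0,0,0],0.06],[[-0.0016,0.0005,0.098],[0,0,0],0.06],[[-0.0016,0.0005,0.104],[0,0,0],0.06],[[-0.0016,0.0005,0.106],[0,0,0],0.06],[[-0.0016,0.0005,0.106],[0,0,0],0.06]]'
python3 - <<'E'
from h import *
print(grasp()[0]); print(row(now(),goal(12.8,32,44)))
E
```

```text
time: 2.65
tool_pos: [606.1, 77.7, 203.4]
tcp_rot: [-3.141, 0.0, 1.374]
contact_force: [0.1, 0.8, 0.3]
grip_width: 60.1
[13.4 30.5 44.4]
([0.0015, -0.0007, 0.0004], [-0.0004, 0.0, 0.0001])
```

```bash
python3 -m pendant '[[[0,0,0],[0,0,0],0.015],[[0,0,0],[0,0,0],0.015],[[0,0,0],[0,0,0],0.015],[[0,0,0],[0,0,0],0.015],[[0,0,0],[0,0,0],0.015],[[0,0,0],[0,0,0],0.015],[[0,0,0],[0,0,0],0.015],[[0,0,0],[0,0,0],0.015]]'
python3 - <<'E'
from h import *
print(grasp()[0], get_obs()["moment"]); print(row(now(),goal(13,31.5,60)),row(now(),goal(13,52,60)))
E
```

```text
time: 3.32
tool_pos: [606.2, 77.7, 204.0]
tcp_rot: [3.141, -0.0, 1.374]
contact_force: [-0.3, -1.1, 3.3]
grip_width: 24.1
[13.6 30.5 45. ] [-0.04815138  0.22734021 -0.04538914]
([0.0011, -0.0006, -0.015], [0.0003, -0.0002, -0.0001]) ([0.0215, -0.0011, -0.015], [0.0003, -0.0002, -0.0001])
```

Gripped at width 24 mm, which matches the 25 mm tube. Lift 14 mm, then shift +y by 22 mm.

```bash
python3 -m pendant '[[[0,0,-0.004],[0,0,0],0.015],[[0,0,-0.009],[0,0,0],0.015],[[0,0,-0.014],[0,0,0],0.015],[[0.006,0,-0.014],[0,0,0],0.015],[[0.012,0,-0.014],[0,0,0],0.015],[[0.018,0,-0.014],[0,0,0],0.015],[[0.022,0,-0.014],[0,0,0],0.015],[[0.022,0,-0.014],[0,0,0],0.015],[[0.022,0,-0.014],[0,0,0],0.015],[[0.022,0,-0.014],[0,0,0],0.015]]'
python3 - <<'E'
from h import *
s=get_obs();print(grasp()[0], s["moment"],s["joint_positions"].round(2))
c=snap("top","top2.png"); a=c["color"][100:270,180:350,::-1]; b=load("scene1") and snap("scene","scene2.png")["color"][190:310,160:400,::-1]
a=cv2.resize(a,None,fx=2.6,fy=2.6); b=cv2.resize(b,None,fx=1.4,fy=1.4)
W=np.zeros((max(a.shape[0],b.shape[0]),a.shape[1]+b.shape[1],3),np.uint8);W[:a.shape[0],:a.shape[1]]=a;W[:b.shape[0],a.shape[1]:]=b
cv2.imwrite("pics/c2.png",W)
E
```

```text
time: 4.15
tool_pos: [610.3, 99.3, 217.5]
tcp_rot: [-3.141, 0.0, 1.374]
contact_force: [-0.1, 1.0, -2.2]
grip_width: 24.2
[13.9 52.4 58.5] [-0.10781632  0.06766462  0.06737561] [ 0.04  0.7   1.47 -0.    0.97  0.23]
```

View pics/c2.png

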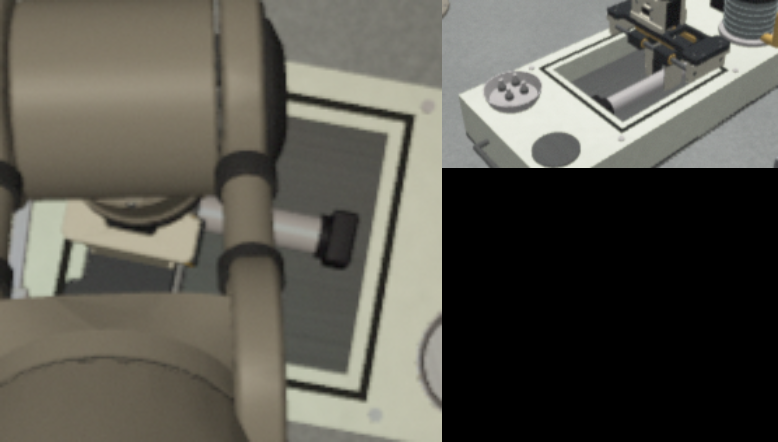

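The top crop shows the -y foot fully inside the opening, its outer face at crop x≈356 against the opening edge at x≈371. The scene crop shows the rod held, with the foot visible and free. I measure the gap, then check the tilting path against the deck edges.

```bash
cat > path.py <<'E'
from h import *
import sys
def check(yc,zc,a,g0=0,n0=9):
    a=np.radians(a); u=np.array([np.cos(a),-np.sin(a)]); n=np.array([np.sin(a),np.cos(a)]); C=np.array([yc,zc])
    pts=lambda s0,s1,h:[C+s*u+k*n for s in np.linspace(s0,s1,60) for k in (-h,h)]
    P=np.array(pts(-130,-112,18)+pts(112,130,18)+pts(-112,112,12.5))
    floor=P[:,1].min()-18
    d=[]
    for lo,hi in((-225,-90),(90,275)):   # deck slabs
        dx=np.maximum(np.maximum(lo-P[:,0],P[:,0]-hi),0);dz=np.maximum(np.maximum(80-P[:,1],P[:,1]-84),0);d.append(np.hypot(dx,dz).min())
    G=C+g0*u+n0*n; B=[G+47*n+k*u for k in(-37.5,37.5)]
    return np.round([floor,*d,min(b[1] for b in B)-84,271-P[:,0].max()],1),G.round(1)
E
python3 - <<'E'
from path import *
c=load("top2");p=np.array([[356,235],[320,228]])/2.6+[180,100]
W=plane(c,p,52)[:,:2]-O; q=np.array([[np.cos(TH),-np.sin(TH)],[np.sin(TH),np.cos(TH)]]); print((W@q).round(1))
for k in [(50,49.5,0),(52,52,3),(53,56,6),(54,61,9),(54,66,12),(54,71,14.5),(50,78,17),(42,86,20),(32,97,23),(20,108,25),(0,120,25),(-20,129,25),(-40,140,25),(-50,150,25),(-50,170,25),(-40,190,25)]: print(k,*check(*k))
E
```

```text
[[ 14.3 -83.2]
 [ 14.7 -58.4]]
(50, 49.5, 0) [13.5 16.  12.5 21.5 91. ] [50.  58.5]
(52, 52, 3) [ 9.2 13.5 15.9 22.  88.2] [52.5 61. ]
(53, 56, 6) [ 6.5 16.  15.3 23.8 86.8] [53.9 65. ]
(54, 61, 9) [ 4.9 20.8 11.9 26.4 85.8] [55.4 69.9]
(54, 66, 12) [ 3.4 13.9  8.7 29.  86.1] [55.9 74.8]
(54, 71, 14.5) [ 3.  13.8  5.2 31.8 86.6] [56.3 79.7]
(50, 78, 17) [ 4.8 18.1  1.7 36.6 91.4] [52.6 86.6]
(42, 86, 20) [  6.6  29.    0.   41.8 100.7] [45.1 94.5]
(32, 97, 23) [ 11.6  41.9   0.   49.9 112.3] [ 35.5 105.3]
(20, 108, 25) [ 18.7  55.    0.   58.9 125.6] [ 23.8 116.2]
(0, 120, 25) [ 30.7  58.2   0.   70.9 145.6] [  3.8 128.2]
(-20, 129, 25) [ 39.7  57.9   6.4  79.9 165.6] [-16.2 137.2]
(-40, 140, 25) [ 50.7  59.4  18.   90.9 185.6] [-36.2 148.2]
(-50, 150, 25) [ 60.7  64.2  29.8 100.9 195.6] [-46.2 158.2]
(-50, 170, 25) [ 80.7  82.4  33.2 120.9 195.6] [-46.2 178.2]
(-40, 190, 25) [100.7 104.7  40.  140.9 185.6] [-36.2 198.2]
```

Run:
```python
from path import *
for a in (3,6,9,12,14,16,18,20,22,25,28):
    best=max(((min(check(y,z,a,3)[0][:4]),y,z) for y in range(-60,66,3) for z in range(40,130,2)))
    y,z=best[1:];print(a,best,*check(y,z,a,3))
print("slide at 25")
for y in (40,30,20,10,0,-10,-20,-30,-40,-50):
    best=max(((min(check(y,z,25,3)[0][:4]),y,z) for z in range(40,160,2)));print(best,check(*best[1:],25,3)[0])
```

```text
3 (np.float64(28.6), -60, 128) [ 85.2  31.9  28.6  97.8 200.2] [-56.5 136.8]
6 (np.float64(25.8), -60, 128) [ 78.5  34.4  25.8  95.5 199.8] [-56.1 136.6]
9 (np.float64(25.1), -60, 128) [ 71.9  35.7  25.1  93.  199.8] [-55.6 136.4]
12 (np.float64(27.0), -60, 120) [ 57.4  29.   27.   82.4 200.1] [-55.2 128.2]
14 (np.float64(29.4), -60, 120) [ 53.1  29.7  29.4  80.5 200.5] [-54.9 128. ]
16 (np.float64(30.8), -60, 126) [ 54.9  36.1  30.8  84.7 201.1] [-54.6 133.8]
18 (np.float64(29.5), -60, 128) [ 52.7  38.7  29.5  84.7 201.8] [-54.4 135.6]
20 (np.float64(27.2), -60, 128) [ 48.6  39.1  27.2  82.8 202.7] [-54.1 135.4]
22 (np.float64(25.7), -60, 128) [ 44.6  39.6  25.7  80.8 203.7] [-53.8 135.2]
25 (np.float64(25.2), -60, 128) [ 38.7  40.1  25.2  77.6 205.6] [-53.5 134.9]
28 (np.float64(26.9), -60, 122) [ 27.1  35.1  26.9  68.4 207.8] [-53.1 128.5]
slide at 25
(np.float64(2.7), 40, 158) [ 68.7 107.1   2.7 107.6 105.6]
(np.float64(2.7), 30, 158) [ 68.7 105.3   2.7 107.6 115.6]
(np.float64(4.5), 20, 94) [  4.7  41.    4.5  43.6 125.6]
(np.float64(6.7), 10, 96) [  6.7  40.6   7.   45.6 135.6]
(np.float64(8.7), 0, 98) [  8.7  38.3   9.2  47.6 145.6]
(np.float64(10.7), -10, 100) [ 10.7  35.8  11.   49.6 155.6]
(np.float64(13.4), -20, 136) [ 46.7  64.2  13.4  85.6 165.6]
(np.float64(15.4), -30, 138) [ 48.7  61.8  15.4  87.6 175.6]
(np.float64(21.1), -40, 144) [ 54.7  63.   21.1  93.6 185.6]
(np.float64(29.9), -50, 158) [ 68.7  71.5  29.9 107.6 195.6]
```

Run:
```python
from path import *
K=[(52,52,3),(54,57,6),(54,62,9),(53,66.5,12),(52,70,13.5),(47,71.5,14),(40,73,15),(30,75,16),(20,79,17),(8,84,18),(-5,90,19),(-20,97,20),(-35,105,20),(-50,115,20),(-60,130,20),(-60,160,20)]
f=now(); 
for k in K:
    r,G=check(*k,3); print(k,r,G,*row(f,goal(14.0+.0246*(G[0]-52.4),G[0],G[1],k[2])))
```

```text
(52, 52, 3) [ 9.2 13.5 15.9 21.8 88.2] [55.5 60.8] [0.0116, -0.0, -0.002] [-0.0002, -0.0523, -0.0002]
(54, 57, 6) [ 7.5 17.2 14.2 24.5 85.8] [57.9 65.6] [0.0223, -0.0, -0.0061] [-0.0002, -0.1046, -0.0002]
(54, 62, 9) [ 5.9 20.  10.9 27.  85.8] [58.4 70.4] [0.031, -0.0, -0.0098] [-0.0002, -0.157, -0.0002]
(53, 66.5, 12) [ 3.9 12.8  8.5 28.9 87.1] [57.8 74.7] [0.0386, -0.0001, -0.0126] [-0.0002, -0.2094, -0.0002]
(52, 70, 13.5) [ 4.1 11.4  6.3 31.  88.4] [57.  78.1] [0.0419, -0.0001, -0.0151] [-0.0002, -0.2355, -0.0001]
(47, 71.5, 14) [ 4.6  6.7  6.2 32.  93.5] [52.1 79.5] [0.0383, -0.0001, -0.0162] [-0.0002, -0.2443, -0.0001]
(40, 73, 15) [  4.    5.    7.3  32.6 100.8] [45.2 80.9] [0.0341, -0.0001, -0.0169] [-0.0002, -0.2617, -0.0001]
(30, 75, 16) [  3.9   6.4   8.9  33.7 111.1] [35.4 82.8] [0.027, -0.0, -0.018] [-0.0002, -0.2792, -0.0001]
(20, 79, 17) [  5.8  10.5   8.9  36.7 121.4] [25.5 86.7] [0.0197, -0.0, -0.0211] [-0.0002, -0.2966, -0.0001]
(8, 84, 18) [  8.7  17.5   9.1  40.7 133.8] [13.6 91.6] [0.0105, -0.0, -0.0252] [-0.0002, -0.3141, -0.0001]
(-5, 90, 19) [ 12.7  20.9   9.   45.8 147.2] [ 0.8 97.5] [0.0003, -0.0, -0.0302] [-0.0002, -0.3315, -0.0001]
(-20, 97, 20) [ 17.6  23.7   4.4  51.8 162.7] [-14.1 104.4] [-0.012, -0.0, -0.0362] [-0.0002, -0.349, -0.0001]
(-35, 105, 20) [ 25.6  26.1   1.3  59.8 177.7] [-29.1 112.4] [-0.027, -0.0, -0.0442] [-0.0002, -0.349, -0.0001]
(-50, 115, 20) [ 35.6  30.3  12.2  69.8 192.7] [-44.1 122.4] [-0.042, -0.0, -0.0542] [-0.0002, -0.349, -0.0001]
(-60, 130, 20) [ 50.6  41.   28.5  84.8 202.7] [-54.1 137.4] [-0.052, -0.0, -0.0692] [-0.0002, -0.349, -0.0001]
(-60, 160, 20) [ 80.6  69.2  37.  114.8 202.7] [-54.1 167.4] [-0.052, -0.0, -0.0992] [-0.0002, -0.349, -0.0001]
```

The path keeps about 4 mm or more of clearance. First part: tilt to 13.5° with the foot coming up inside the opening.

```bash
python3 -m pendant '[[[0.0058,0,-0.001],[0,-0.026,0],0.015],[[0.0116,0,-0.002],[0,-0.052,0],0.015],[[0.017,0,-0.004],[0,-0.078,0],0.015],[[0.0223,0,-0.0061],[0,-0.105,0],0.015],[[0.0267,0,-0.008],[0,-0.131,0],0.015],[[0.031,0,-0.0098],[0,-0.157,0],0.015],[[0.0386,0,-0.0126],[0,-0.209,0],0.015],[[0.0419,0,-0.0151],[0,-0.2355,0],0.015],[[0.0419,0,-0.0151],[0,-0.2355,0],0.015],[[0.0419,0,-0.0151],[0,-0.2355,0],0.015]]'
python3 - <<'E'
from path import *
s=get_obs();print(grasp()[0],s["moment"].round(2),s["joint_positions"].round(2))
c=snap("scene","scene3.png");cv2.imwrite("pics/s3.png",cv2.resize(c["color"][130:350,150:430,::-1],None,fx=2.6,fy=2.6))
E
```

```text
time: 5.08
tool_pos: [618.6, 140.4, 232.8]
tcp_rot: [-3.142, 0.234, 1.374]
contact_force: [0.6, 0.4, -2.9]
grip_width: 24.2
[14.2 57.5 78.1] [0.18 0.09 0.01] [ 0.15  0.73  1.36 -0.24  1.14  0.46]
```

View pics/s3.png

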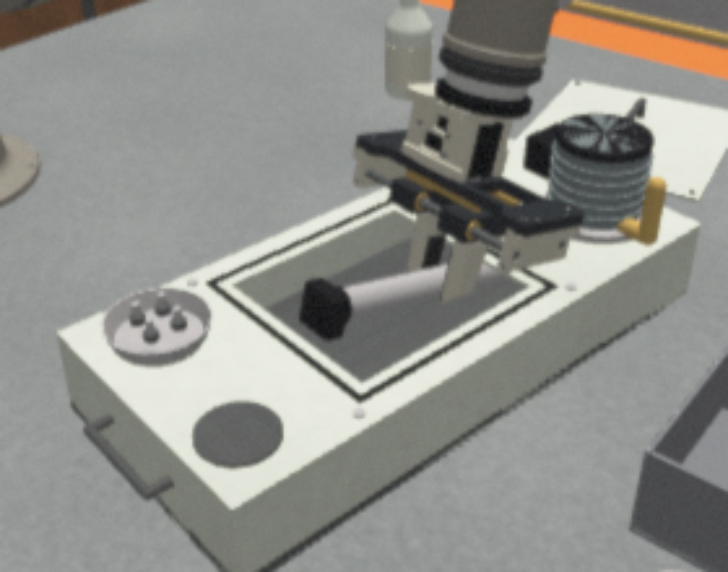

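The scene crop shows the -y foot raised at about crop (326,308), in front of the gripper and clear of the opening edge. The body is above the deck, and the force is only the rod's weight. I compare the foot position with the expected one and plan the slide.

Run:
```python
from path import *
c=load("scene3"); a=np.radians(13.4); G=np.array([57.5,78.1]); u=np.array([np.cos(a),-np.sin(a)]);n=np.array([np.sin(a),np.cos(a)])
for s in(-130,-112): 
    e=G-9*n+(s-3)*u; print("exp",e.round(1),((proj(c,T(11,e[0],e[1]))-[150,130])*2.6).round())
K=[(47,72,14),(40,73.5,15),(30,76,16),(20,79.5,17),(8,83.5,18),(-5,88,19),(-20,92,20),(-35,97,20),(-50,103,20),(-62,112,20),(-66,125,20),(-66,150,20)]
f=now()
for k in K:
    r,G=check(*k,3); print(k,r,G,*row(f,goal(14.1+.0246*(G[0]-57.5),G[0],G[1],k[2])))
```

```text
exp [-74.  100.2] [[314. 310.]]
exp [-56.5  96. ] [[332. 305.]]
(47, 72, 14) [ 5.1  6.8  5.7 32.5 93.5] [52.1 80. ] [-0.0038, -0.0, -0.0007] [-0.0002, -0.01, 0.0001]
(40, 73.5, 15) [  4.5   5.5   6.8  33.1 100.8] [45.2 81.4] [-0.0081, -0.0, -0.0004] [-0.0002, -0.0274, 0.0001]
(30, 76, 16) [  4.9   7.4   8.   34.7 111.1] [35.4 83.8] [-0.0154, -0.0, -0.0004] [-0.0002, -0.0449, 0.0001]
(20, 79.5, 17) [  6.3  11.    8.5  37.2 121.4] [25.5 87.2] [-0.0231, -0.0, -0.0012] [-0.0002, -0.0623, 0.0001]
(8, 83.5, 18) [  8.2  17.    9.6  40.2 133.8] [13.6 91.1] [-0.0328, -0.0, -0.0021] [-0.0002, -0.0798, 0.0001]
(-5, 88, 19) [ 10.7  19.   10.9  43.8 147.2] [ 0.8 95.5] [-0.0435, -0.0, -0.0031] [-0.0002, -0.0972, 0.0001]
(-20, 92, 20) [ 12.6  19.    9.4  46.8 162.7] [-14.1  99.4] [-0.0561, -0.0, -0.0032] [-0.0002, -0.1147, 0.0001]
(-35, 97, 20) [ 17.6  18.5   8.8  51.8 177.7] [-29.1 104.4] [-0.0719, -0.0, -0.0045] [-0.0002, -0.1147, 0.0001]
(-50, 103, 20) [ 23.6  19.1  12.5  57.8 192.7] [-44.1 110.4] [-0.0879, -0.0, -0.0069] [-0.0002, -0.1147, 0.0001]
(-62, 112, 20) [ 32.6  23.4  23.7  66.8 204.7] [-56.1 119.4] [-0.1017, -0.0, -0.0129] [-0.0002, -0.1147, 0.0001]
(-66, 125, 20) [ 45.6  34.2  30.8  79.8 208.7] [-60.1 132.4] [-0.1086, -0.0, -0.0246] [-0.0002, -0.1147, 0.0001]
(-66, 150, 20) [ 70.6  57.8  40.3 104.8 208.7] [-60.1 157.4] [-0.1144, -0.0, -0.0489] [-0.0002, -0.1147, 0.0001]
```

The expected foot centre is at crop (323,307) against (326,308) seen, so they agree. Slide out.

```bash
python3 -m pendant '[[[-0.0038,0,-0.0007],[0,-0.01,0],0.015],[[-0.0081,0,-0.0004],[0,-0.027,0],0.015],[[-0.0154,0,-0.0004],[0,-0.045,0],0.015],[[-0.0231,0,-0.0012],[0,-0.062,0],0.015],[[-0.0328,0,-0.0021],[0,-0.08,0],0.015],[[-0.0435,0,-0.0031],[0,-0.097,0],0.015],[[-0.0561,0,-0.0032],[0,-0.115,0],0.015],[[-0.0719,0,-0.0045],[0,-0.115,0],0.015],[[-0.0879,0,-0.0069],[0,-0.115,0],0.015],[[-0.0879,0,-0.0069],[0,-0.115,0],0.015]]'
python3 - <<'E'
from path import *
s=get_obs();print(grasp()[0],s["moment"].round(2),s["joint_positions"].round(2))
f=now()
for k in [(-62,112,20),(-66,125,20),(-66,150,20),(-60,180,18)]:
    r,G=check(*k,3); print(k,r,G,*row(f,goal(12,G[0],G[1],k[2])))
E
```

```text
time: 5.97
tool_pos: [602.0, 54.7, 261.8]
tcp_rot: [3.14, 0.351, 1.371]
contact_force: [0.9, -0.2, -2.4]
grip_width: 24.3
[ 12.2 -47.6 112.5] [ 0.33 -0.02 -0.02] [ 0.04  0.66  1.44 -0.37  1.16  0.41]
(-62, 112, 20) [ 32.6  23.4  23.7  66.8 204.7] [-56.1 119.4] [-0.0107, 0.0002, -0.0036] [0.0007, 0.0022, -0.0029]
(-66, 125, 20) [ 45.6  34.2  30.8  79.8 208.7] [-60.1 132.4] [-0.0189, 0.0003, -0.0144] [0.0007, 0.0022, -0.0029]
(-66, 150, 20) [ 70.6  57.8  40.3 104.8 208.7] [-60.1 157.4] [-0.0275, 0.0004, -0.0379] [0.0007, 0.0022, -0.0029]
(-60, 180, 18) [104.7  88.1  50.2 136.7 201.8] [-54.4 187.6] [-0.0381, 0.0003, -0.0681] [0.0008, 0.0371, -0.0029]
```

```bash
python3 -m pendant '[[[-0.01,0,-0.004],[0,0,0],0.015],[[-0.017,0,-0.012],[0,0,0],0.015],[[-0.022,0,-0.024],[0,0,0],0.015],[[-0.0275,0,-0.038],[0,0,0],0.015],[[-0.032,0,-0.052],[0,0,0],0.015],[[-0.037,0,-0.068],[0,0,0],0.015],[[-0.041,0,-0.08],[0,0,0],0.015],[[-0.041,0,-0.08],[0,0,0],0.015],[[-0.041,0,-0.08],[0,0,0],0.015]]'
python3 - <<'E'
from path import *
s=get_obs();print(grasp()[0],s["moment"].round(2),s["joint_positions"].round(2))
f=now()
for k in [(-40,205,10),(-20,215,0),(0,215,0)]:
    r,G=check(*k,3); print(k,r,G,*row(f,goal(5,G[0],G[1],k[2])))
E
```

```text
time: 6.72
tool_pos: [600.0, 47.3, 350.3]
tcp_rot: [3.139, 0.35, 1.373]
contact_force: [0.7, 0.2, -3.4]
grip_width: 24.2
[ 11.6 -55.  200.9] [ 0.35 -0.01  0.02] [ 0.03  0.56  1.35 -0.35  1.33  0.33]
(-40, 205, 10) [146.7 115.3  80.9 169.1 179.8] [-35.5 213.3] [-0.0138, -0.0068, -0.0158] [0.0021, 0.1752, -0.0003]
(-20, 215, 0) [179. 113. 113. 187. 161.] [-17. 224.] [-0.0268, -0.0072, -0.025] [0.0021, 0.3497, -0.0001]
(0, 215, 0) [179. 113. 113. 187. 141.] [  3. 224.] [-0.008, -0.0077, -0.0319] [0.0021, 0.3497, -0.0001]
```

Clear of the opening. Now level it over the opening's centre.

```bash
python3 -m pendant '[[[-0.007,-0.002,-0.008],[0,0.06,0],0.015],[[-0.012,-0.004,-0.016],[0,0.13,0],0.015],[[-0.018,-0.006,-0.02],[0,0.2,0],0.015],[[-0.022,-0.0075,-0.024],[0,0.27,0],0.015],[[-0.02,-0.0075,-0.028],[0,0.35,0],0.015],[[-0.012,-0.0075,-0.031],[0,0.35,0],0.015],[[-0.008,-0.0075,-0.032],[0,0.35,0],0.015],[[-0.008,-0.0075,-0.032],[0,0.35,0],0.015],[[-0.008,-0.0075,-0.032],[0,0.35,0],0.015],[[-0.008,-0.0075,-0.032],[0,0.35,0],0.015]]'; python3 -m pendant '[[[0,0,0],[0,0,0],0.015],[[0,0,0],[0,0,0],0.015],[[0,0,0],[0,0,0],0.015],[[0,0,0],[0,0,0],0.015],[[0,0,0],[0,0,0],0.015],[[0,0,0],[0,0,0],0.015]]'
python3 - <<'E'
from path import *
s=get_obs();print(grasp()[0],s["dq"].round(3),s["contact_force"])
c=snap("scene","scene4.png",1.4); G=grasp()[0]
for d in(-133,127): print(proj(c,T(G[0]+.0246*d,G[1]+d,G[2]-9))*1.4)
snap("top","top4.png",1)
E
```

```text
time: 7.55
tool_pos: [593.3, 52.6, 381.4]
tcp_rot: [-3.14, 0.002, 1.375]
contact_force: [-0.4, -1.3, -3.7]
grip_width: 24.4
time: 8.05
tool_pos: [593.4, 52.0, 382.1]
tcp_rot: [3.141, 0.0, 1.374]
contact_force: [0.0, -0.2, -3.6]
grip_width: 24.3
[  5.4   2.9 223.1] [ 0.001 -0.001  0.001  0.001 -0.    -0.002] [ 0.01376923 -0.20041331 -3.59990949]
[[336.74882126 288.9175687 ]]
[[482.17919105 232.40234772]]
```

View pics/scene4.png

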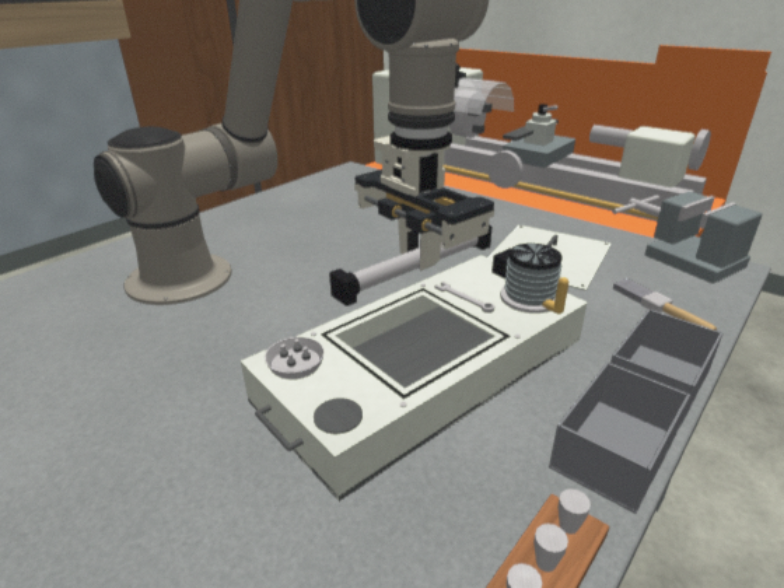

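View pics/top4.png

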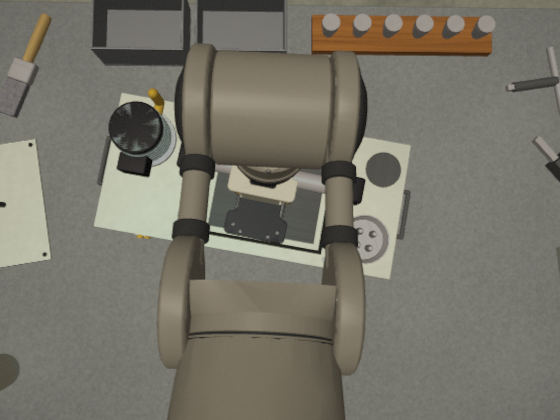

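The scene view shows the rod level in the gripper, with its feet at (342,286) and (485,238) against (337,289) and (482,232) expected. The tank is empty below. The dish at (295,357) and the spanner at (465,297) have not moved from the first picture. The top view shows the foot above the deck at (357,188), clear of the dish.

```bash
python3 -c "
from plant import close_job; print(close_job())"
```

```text
the job is handed in; nothing more can be done
None
```

The swarf rod is out of the tank and held still and level over the clean-out opening, and the job is handed in after about 8 s of the 48 s allowed. I gripped it at mid-length through the opening, lifted it 14 mm and shifted it 22 mm towards +y. Then I raised the -y end, drew the rod out at a tilt of up to 20° and levelled it.

- **Height and position:** the grasp point is at tank (5, 3) mm and 223 mm above the bench. That puts the underside of the rod's feet about 112 mm above the deck. The feet appear in the scene picture within about 6 pixels (in the enlarged picture) of where that pose predicts.
- **Hold:** grip width is 24.3 mm on the 25 mm tube, joint speeds are near zero, and the wrist force is about 3.6 N, roughly the rod's weight.
- **Contact:** the force readings at the end of each move during the draw-out were also close to the rod's weight alone. I have no readings from within the moves.
- **Dish and spanner:** comparing the first and last scene pictures by eye, neither has moved.

No check failed. The only slight disagreement was the +y offset of the grip from the rod's centre, which measured about 3 mm and was allowed for in the path.

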